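# Prop the sample chest open, shelve a bottle, close it

### The job

Raise the lid of the grey sample chest and stand the metal prop post upright on the worktop under the long overhanging end of the lid's front rail, so that the lid rests on the post by itself. With the lid propped, gently stand the loose amber bottle upright on the round cork pad in the chest's empty cell and let go of it; then take the post away, stand it upright on the worktop clear of the chest, and lower the lid fully shut without slamming it. Leave the bottles already in the chest and the jar, mortar and big bottle round it undisturbed.

Things in the scene. Friction and masses are not known exactly. Their poses are not given: they have to be found in the camera images.
- chest: Grey plastic chest fixed to the worktop, 165 (x) x 256 (y) x 80 mm high, walls 4, floor 5 mm. Origin under its centre; x from its front to its back, y to its left, turned up to 0.2 rad. Three cells along its front (centres x -24, y -81, 0, +81 mm; about 80 mm along y, x from -78 to +28) with 35 mm high partitions, an empty compartment behind. Two cells hold a bottle, one only the cork pad.
- lid (a joint): Lid angle in rad: 0 shut, grows as the front rises, stop at 1.22. Lid 0.35 kg, 266 mm wide, front face 167 mm from the hinge, top 108 mm above the worktop when shut. A soft-close damper (4.5 N m s/rad) lets it sink slowly when let go: about 13 s from the stop to the post (rests there at 0.87), about 14 s more to shut. Moving it at 0.4 rad/s takes about 10 N at the rail.
- lid_hinge (a point): Middle of the lid's hinge axis: in the chest's frame x +82.5, y 0, z 82 mm. The axis runs along the chest's y.
- rail_mid (a point): Middle of the lid's handle, its front rail: a round bar 12 mm thick along the chest's y, its centre line 43 mm in front of the lid's front face, on two arms at y +70 and -70 mm. With the lid shut it lies 210 mm in front of and 10 mm above the hinge axis; it moves with the lid on a circle about that axis.
- rail_overhang (a point): Point on the same rail's centre line 195 mm towards the chest's -y (right) side from rail_mid, where the post is to carry it. The rail runs past the lid's side (y -133 mm) and ends at y -226 mm. Moves with the lid.
- prop: Loose metal prop post, 243 mm tall, 0.3 kg: round foot 68 mm across and 10 mm thick, collar 26 mm across to 18 mm, shaft 18 mm across, and at the top a flat black head 40 mm across and 10 mm thick. Origin at the centre of the foot's underside, z up. Stands upright at the start.
- bottle: The loose amber bottle with black screw cap and paper label, 39 mm across, 88 mm tall (straight up to 58 mm, then tapering to the neck), about 0.13 kg, standing on the worktop outside the chest. Origin at the centre of its underside, z up.
- pad: Round cork pad, 52 mm across, 2 mm thick, fixed on the chest's floor in the empty cell. Origin at the centre of its underside, 5 mm above the worktop.
- small_bottle: Amber bottle with black cap, 28 mm across, 63 mm tall, standing in one of the chest's cells. Origin under its centre. To be left alone.
- capped_bottle: Amber bottle with white cap, 33 mm across, 73 mm tall, standing in another of the chest's cells. Origin under its centre. To be left alone.
- jar: White plastic jar, 52 mm across, 82 mm tall, bystander on the worktop. Origin under its centre.
- mortar: White porcelain mortar, 71 mm across, 54 mm tall, bystander on the worktop. Origin under its centre.
- litre: Big amber one-litre bottle, 94 mm across, 228 mm tall, bystander on the worktop. Origin under its centre.

How it is judged:
By the outcome, as a careful person would: the job done as asked, in the order asked, and still so for the second after the job is handed in, with the robot touching nothing.
It also fails if it takes over 72 s, if anything falls off the work surface, if the arm or the gripper's body presses on something with over 40 N, if the wrist force passes 120 N, or if a joint passes its speed limit or range.

### The arm

A 6-joint arm with a two-finger parallel gripper is mounted at the origin on a cart in front of the work surface, level with it; the furniture and walls round the work are solid. World frame = base frame: x ahead of the robot, y to its left, z up, the work surface at z = 0. Lengths are in mm, angles in rad, forces in N, time in s.
With the tool pointing down it reaches from about 275 to 750 mm from the base axis. Payload 10.2 kg.
Tool frame: the origin (TCP) lies at the very end of the fingers, on their centre line; the grasp point (between the pads) lies 19 mm behind it; z points along the fingers, y is the line along which they close (so a half turn about z gives the same grasp; the last joint's range is limited). The gripper opens to 85 mm and grips with 20 to 120 N. Pads are 22 mm wide; open, the fingers measure 114 mm over their backs; the gripper's body (76 mm by 85 mm) begins 54 mm behind the grasp point. The pads swing forward as they close: fully open they stand 13 mm farther back than shut.
Start: joints at [-1.469, 0.313, 1.498, -0, 1.331, -0.223], TCP at [167.525, -497.561, 231.294] pointing down, gripper open.
Joint ranges: [-2.94, 2.94], [-0.97, 2.17], [0.19, 2.56], [-1.23, 4.37], [0.02, 3.11], [-2.88, 2.88]. Speed limits (rad/s): [2.39, 2.39, 3.01, 3.14, 3.14, 3.14].

### API

Orientations are given as a unit quaternion [w, x, y, z].
In Python, from rig import * gives the robot as it stands. The module is installed in compiled form; this text tells all that it offers.
- The arm moves only by the shell command python3 -m crank 'ROWS' [FORCE]. ROWS is JSON, a list that holds one entry, the list of rows, each a list of 7 numbers: the shift along the tool's x, y, z in units of 25 mm (1.0 is 25 mm), then the turn, a rotation vector about the tool's x, y, z in units of 8 degrees (1.0 is 8 degrees), then the finger opening in mm, from 0 to 85.4. A call has exactly 8 rows; each row shifts and turns the commanded pose from where the row before left it, along the tool's axes as they then stand; what a row does not reach is not made up. A row lasts 1/10 s, in which the tool goes at most 50 mm and 8.59 degrees, less where a joint would pass 70% of its speed; a pose out of reach is approached as far as the arm can. A call is refused whole if a number of a shift passes 1 or a number of a turn 1, either way. A call with a gripper value outside its range is refused whole. The fingers move at their own pace and stop on an object; FORCE is the grip in N (left out, the last holds). Time passes only in rows, so rows that do not move let the fingers close, or fill a call up. It gives the time, the measured TCP pose, the force, the opening and the grip force at its end, in the units of the state.
- sense(): the state, without advancing time (a new reading comes with each control period).
- capture(name): name is "scene" or "top" or "wrist"; returns the picture (384x512x3 uint8, blue, green, red); there is no depth.
- camera_model(name): a dict with "fx", "fy", "cx", "cy" (pixels), "k1" (the pictures are not rectified: a ray, as slopes to the right and down, at radius r is drawn at 1 + k1 r^2 times it, then the intrinsics apply), "world_from_camera" (4x4, takes a point from camera to world coordinates); the wrist camera has in their place "T_tool_cam" (4x4, takes a point from camera to tool coordinates, whose origin is the TCP and whose axes are the flange's). Camera axes: x right, y up, looking along -z (the intrinsics and any distortion apply to the point x, -y, -z); pixel columns grow to the right and rows downward; lengths in mm; the calibration is good to about 2 mm. A picture is of the moment at which its call begins: read the wrist's pose just before it. camera_model takes no time and is no camera call.
- finish_job(): hands the job in; it is judged then, once.
The state is a dict: "time_s": time; "joints": joint angles; "dq": joint speeds; "tau": joint torques, N m; "eef_pos": TCP position; "ee_rot": TCP orientation; "force": force on the tool from outside, world axes, zero at the start; "wrist_torque": the same for the moment, N m; "grip_width": opening from 0.0 (shut) to 1.0 (fully open); "grip_force": force on a finger pad.
Only numpy, scipy, OpenCV 4.12 (cv2) and the standard library are available. Lean on these libraries where they do the work, as an engineer would, in place of code of your own. Each camera call takes 0.05 s, during which the arm holds its last target. There are 200 camera calls.

## Working session

There is one attempt and no reset: what is moved stays moved. The work goes in short steps, Python scripts to look and compute and a shell command to move; the robot and the scene stay as the last step left them, time stands still between calls to the robot, and variables do not carry over. Pictures are saved under pics/ and viewed, at most 10 in all, crops included, and the job is handed in when it is done.

```bash
mkdir -p pics; python3 - <<'E'
from rig import *
import cv2,numpy as np
np.set_printoptions(precision=3,suppress=True)
s=sense();print(s)
for n in("scene","top","wrist"):
    im=capture(n);cv2.imwrite(f"pics/{n}0.png",im);print(n,camera_model(n))
a=cv2.imread("pics/scene0.png");b=cv2.imread("pics/top0.png")
E
```

```text
{'time_s': 0.0, 'joints': array([-1.469,  0.313,  1.498,  0.   ,  1.331, -0.223]), 'dq': array([ 0.002, -0.001,  0.001,  0.002, -0.001,  0.   ]), 'tau': array([ -0.   , -41.226, -25.974,  -0.   ,   0.004,   0.   ]), 'eef_pos': array([ 167.497, -497.284,  230.721]), 'ee_rot': array([-0.001,  0.987,  0.162,  0.   ]), 'force': array([ 0.236, -0.367, -0.116]), 'wrist_torque': array([-0.03 ,  0.027,  0.003]), 'grip_force': 0.0, 'grip_width': 0.9997462986009438}
scene {'fx': 414.5702952465373, 'fy': 414.5702952465373, 'cx': 251.56032907909375, 'cy': 192.55497394751328, 'k1': -0.07671344920374833, 'world_from_camera': array([[  -0.451,    0.536,   -0.714, -513.038],
       [  -0.893,   -0.274,    0.358,  524.651],
       [  -0.004,    0.798,    0.602, 1011.008],
       [   0.   ,    0.   ,    0.   ,    1.   ]])}
top {'fx': 408.43290572580406, 'fy': 408.43290572580406, 'cx': 256.32313830383515, 'cy': 191.70589392073052, 'k1': -0.13647421094912446, 'world_from_camera': array([[   0.008,    0.977,   -0.214,  319.729],
       [  -1.   ,    0.009,    0.001,  -27.45 ],
       [   0.003,    0.214,    0.977, 1344.043],
       [   0.   ,    0.   ,    0.   ,    1.   ]])}
wrist {'fx': 272.31663063597574, 'fy': 272.31663063597574, 'cx': 255.54539973940655, 'cy': 187.46811969134717, 'k1': 0.013675042946275601, 'T_tool_cam': array([[   0.001,    0.966,    0.258,   64.665],
       [   1.   ,   -0.001,    0.   ,    1.02 ],
       [   0.   ,    0.258,   -0.966, -142.357],
       [   0.   ,    0.   ,    0.   ,    1.   ]])}
```

View pics/scene0.png

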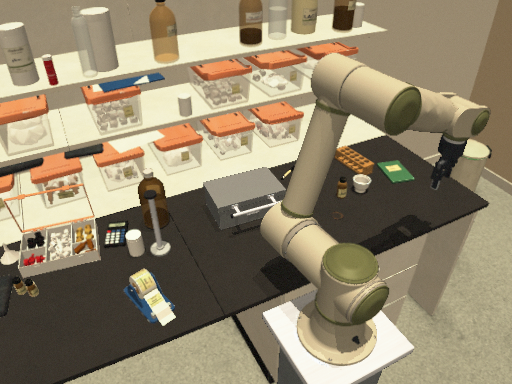

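View pics/top0.png

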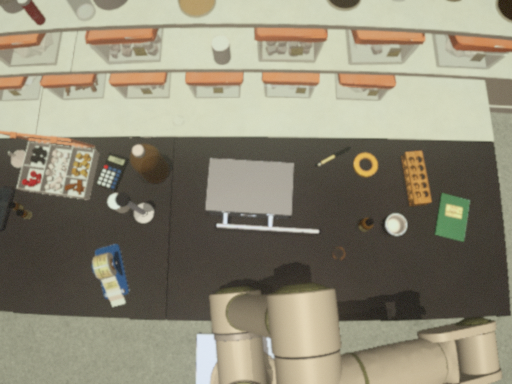

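The scene image shows the chest at (245,195), the prop at (155,220), the jar at (135,242) and the loose bottle at (342,187). In the top image the lid is at (250,187), the rail runs (218,226)-(318,232), the prop is at (143,212), the bottle at (366,224) and the mortar at (396,225).

```bash
cat > h.py <<'E'
import cv2,numpy as np
from rig import camera_model
from scipy.spatial.transform import Rotation as R
np.set_printoptions(precision=3,suppress=True)
def Tool(s):
    q=s['ee_rot'];T=np.eye(4);T[:3,:3]=R.from_quat([q[1],q[2],q[3],q[0]]).as_matrix();T[:3,3]=s['eef_pos'];return T
def cam(n,s=None):
    m=camera_model(n);W=m['world_from_camera'] if n!='wrist' else Tool(s)@m['T_tool_cam'];return m,W
def ray(n,px,s=None):
    m,W=cam(n,s);d=np.array([(px[0]-m['cx'])/m['fx'],(px[1]-m['cy'])/m['fy']]);u=d.copy()
    for _ in range(20):u=d/(1+m['k1']*(u@u))
    return W[:3,3],W[:3,:3]@np.array([u[0],-u[1],-1.])
def onz(n,px,z,s=None):
    o,d=ray(n,px,s);return (o+d*(z-o[2])/d[2])
def proj(n,P,s=None):
    m,W=cam(n,s);p=np.linalg.inv(W)@np.append(P,1);u=np.array([p[0],-p[1]])/-p[2];u*=1+m['k1']*(u@u)
    return np.array([u[0]*m['fx']+m['cx'],u[1]*m['fy']+m['cy']])
E
python3 - <<'E'
from h import *
b=cv2.imread("pics/top0.png")
h=cv2.cvtColor(b,cv2.COLOR_BGR2HSV)
m=((h[...,1]<40)&(h[...,2]>95)).astype(np.uint8)*255
m[:, :165]=0;m[:140]=0;m[280:]=0;m[:,335:]=0
n,l,st,c=cv2.connectedComponentsWithStats(m)
for i in range(1,n):
    if st[i,4]>60: print(st[i],c[i])
cv2.imwrite("pics/crop1.png",cv2.resize(b[145:245,95:425],None,fx=2.4,fy=2.4,interpolation=cv2.INTER_CUBIC))
a=cv2.imread("pics/scene0.png")
cv2.imwrite("pics/crop2.png",cv2.resize(a[140:280,110:380],None,fx=2.9,fy=2.9,interpolation=cv2.INTER_CUBIC))
E
```

```text
[ 205  157  115   77 5485] [251.498 191.889]
```

View pics/crop1.png

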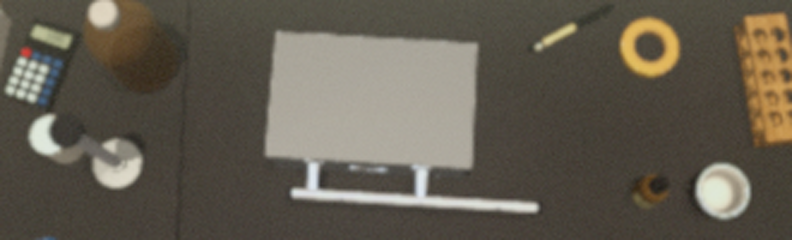

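View pics/crop2.png

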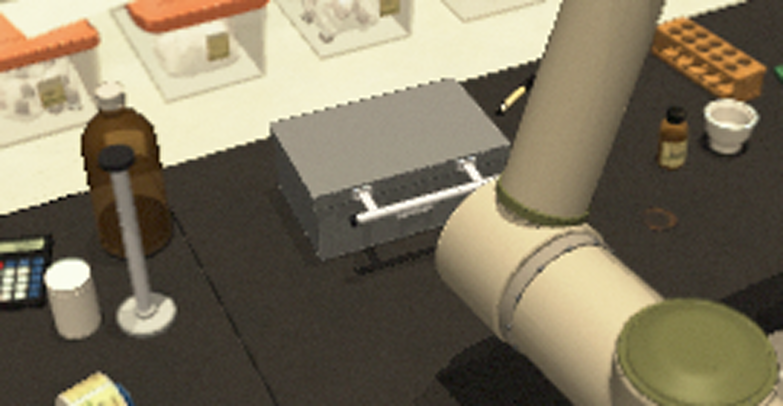

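Crop 1 (full-image px) shows the prop foot at about (144.2,212.9), its head at (123,199.6), the lid corners, the rail from (217,225.5) to (319,231.5), and the bottle cap at about (368.5,221.5). Crop 2 confirms that the post stands next to the jar.

```bash
python3 - <<'E'
from h import *
b=cv2.imread("pics/top0.png").astype(int);f=lambda u,v:(u/2.4+95-.3,v/2.4+145-.3)
g=b.min(2)
C=[onz('top',f(*p),108)[:2] for p in((277,31),(477,43),(471,167),(266,157))]
print('lid',*C,[np.linalg.norm(C[i]-C[(i+1)%4]) for i in range(4)])
# rail: bright mask rows
m=((g>165)).astype(np.uint8);m[:222]=0;m[236:]=0;m[:,:212]=0;m[:,325:]=0
ys,xs=np.nonzero(m);P=np.array([onz('top',p,94)[:2] for p in zip(xs,ys)])
c=P.mean(0);U,S,V=np.linalg.svd(P-c);d=V[0]*-np.sign(V[0][1]);t=(P-c)@d
e0,e1=c+d*(t.min()-1),c+d*(t.max()+1);print('rail',e0,e1,t.max()-t.min(),'yaw',np.arctan2(d[0],-d[1]),len(P))
# mask-based ellipse of post foot
print('foot',onz('top',f(118,163),10),'head',onz('top',f(67,131),243),'scene foot',onz('scene',(147/2.9+110-.3,314/2.9+140-.3),10),'scene head',onz('scene',(116.5/2.9+110-.3,156/2.9+140-.3),243))
print('bot cap',onz('top',f(657,184),88),'scene cap',onz('scene',(675/2.9+109.7,114/2.9+139.7),88),'scene base',onz('scene',(673/2.9+109.7,158/2.9+139.7),0))
print('jar',onz('scene',(69/2.9+109.7,271/2.9+139.7),82),'mortar',onz('top',f(722,191),54),'litre',onz('top',f(103,13),228))
yaw=np.arctan2(d[0],-d[1])
E
```

```text
lid [699.17  118.411] [ 684.988 -144.952] [ 520.142 -135.368] [530.781 127.007] [np.float64(263.7454434404367), np.float64(165.12403016522498), np.float64(262.5910188342706), np.float64(168.60824252163889)]
rail [488.924  92.908] [ 471.225 -220.826] 312.2330303467946 yaw -0.05635326141136195 359
foot [536.739 346.283  10.   ] head [535.672 344.051 243.   ] scene foot [534.112 350.059  10.   ] scene head [535.772 350.009 243.   ]
bot cap [ 502.299 -381.034   88.   ] scene cap [ 498.498 -376.604   88.   ] scene base [ 509.758 -395.451   -0.   ]
jar [566.661 422.594  82.   ] mortar [ 497.9   -480.015   54.   ] litre [684.188 316.454 228.   ]
```

```bash
cat >> h.py <<'E'
psi=-0.0563;CO=np.array([610.6,-5.4,0])
CX=np.array([np.cos(psi),np.sin(psi),0]);CY=np.array([-np.sin(psi),np.cos(psi),0])
def chest(x,y,z=0):return CO+CX*x+CY*y+np.array([0,0,z])
def rail(phi,y=0,):return chest(82.5-210*np.cos(phi)+10*np.sin(phi),y,82+210*np.sin(phi)+10*np.cos(phi))
def Rtilt(az,th):  # camera towards robot, tool y tangential left
    r=np.array([np.cos(az),np.sin(az),0]);Z=np.array([0,0,1.]);z=np.sin(th)*r-np.cos(th)*Z;x=-np.cos(th)*r-np.sin(th)*Z
    return np.column_stack([x,np.cross(z,x),z])
RL=np.column_stack([CY,CX,[0,0,-1.]])
def rows(p0,R0,p1,R1,N,tag=''):
    """one row to repeat N times"""
    w=R.from_matrix(R0.T@R1).as_rotvec()/N;r=R.from_rotvec(w).as_matrix()
    A=sum(np.linalg.matrix_power(r,k) for k in range(N));s=np.linalg.solve(R0@A,p1-p0)
    q=np.round(np.r_[s/25,np.degrees(w)/8],3);
    P=p0.copy();Q=R0.copy();tr=[]
    for k in range(N):
        P=P+Q@q[:3]*25;Q=Q@R.from_rotvec(np.radians(q[3:]*8)).as_matrix();tr.append(P)
    print(tag,N,'x',q.tolist(),'max' if abs(q).max()>1 else '','mid',tr[N//2-1].round(),'end',P.round(1));return P,Q
def grasp(g,Rm,d=19):return np.array(g)+Rm[:,2]*d
E
python3 - <<'E'
from h import *
from rig import sense
T=Tool(sense())
a=rail(0)+[0,0,-19];print(rail(0))
P,Q=rows(T[:3,3],T[:3,:3],a+[0,0,70],RL,24)
rows(P,Q,a,RL,4)
# lid lift: 4 calls, 32 rows, 0.036rad each ->1.15, 8 seg
for k in range(8):
    f0,f1=1.152*k/8,1.152*(k+1)/8
    d=(rail(f1)-rail(f0))/4; print(k,(RL.T@d/25).round(3))
E
```

```text
[483.302   1.774  92.   ]
 24 x [1.038, -0.116, 0.147, -0.0, -0.0, -0.355] max mid [ 402. -296.  187.] end [483.4   1.5 143.1]
 4 x [0.002, -0.001, 0.701, -0.0, -0.002, -0.0]  mid [483.   2. 108.] end [483.3   1.8  73. ]
0 [-0.     0.036 -0.3  ]
1 [ 0.     0.079 -0.292]
2 [ 0.     0.12  -0.278]
3 [-0.     0.159 -0.258]
4 [ 0.     0.194 -0.232]
5 [ 0.     0.225 -0.202]
6 [-0.     0.252 -0.168]
7 [-0.     0.273 -0.13 ]
```

```bash
r='';
python3 -m crank '[[[1,-0.116,0.147,0,0,-0.355,40],[1,-0.116,0.147,0,0,-0.355,40],[1,-0.116,0.147,0,0,-0.355,40],[1,-0.116,0.147,0,0,-0.355,40],[1,-0.116,0.147,0,0,-0.355,40],[1,-0.116,0.147,0,0,-0.355,40],[1,-0.116,0.147,0,0,-0.355,40],[1,-0.116,0.147,0,0,-0.355,40]]]' 60
python3 -m crank '[[[1,-0.116,0.147,0,0,-0.355,40],[1,-0.116,0.147,0,0,-0.355,40],[1,-0.116,0.147,0,0,-0.355,40],[1,-0.116,0.147,0,0,-0.355,40],[1,-0.116,0.147,0,0,-0.355,40],[1,-0.116,0.147,0,0,-0.355,40],[1,-0.116,0.147,0,0,-0.355,40],[1,-0.116,0.147,0,0,-0.355,40]]]'
python3 -m crank '[[[1,-0.116,0.147,0,0,-0.355,40],[1,-0.116,0.147,0,0,-0.355,40],[1,-0.116,0.147,0,0,-0.355,40],[1,-0.116,0.147,0,0,-0.355,40],[1,-0.116,0.147,0,0,-0.355,40],[1,-0.116,0.147,0,0,-0.355,40],[1,-0.116,0.147,0,0,-0.355,40],[1,-0.116,0.147,0,0,-0.355,40]]]'
python3 - <<'E'
from h import *
from rig import *
s=sense();T=Tool(s);im=capture('wrist');cv2.imwrite('pics/w1.png',im)
a=rail(0,-20)+[0,0,-19];print(T,s['grip_width'])
rows(T[:3,3],T[:3,:3],a,RL,6)
for y in(-60,0,60):print(proj('wrist',rail(0,y),s))
E
```

```text
time_s: 0.95
eef_pos: [331.7, -381.5, 201.5]
ee_rot: [-0.0, 0.935, 0.354, -0.0]
force: [-0.0, 0.3, 1.0]
grip_width: 0.468
grip_force: 0.0
time_s: 1.75
eef_pos: [437.7, -211.9, 172.2]
ee_rot: [-0.0, 0.847, 0.531, -0.0]
force: [0.9, -0.1, -0.0]
grip_width: 0.47
grip_force: 0.0
time_s: 2.55
eef_pos: [470.0, -14.5, 142.8]
ee_rot: [-0.0, 0.726, 0.688, -0.0]
force: [0.5, -0.2, 0.4]
grip_width: 0.47
grip_force: 0.0
[[  0.054   0.999  -0.    469.967]
 [  0.999  -0.054   0.    -14.496]
 [  0.     -0.     -1.    142.814]
 [  0.      0.      0.      1.   ]] 0.46998867004290124
 6 x [-0.02, 0.083, 0.465, -0.0, -0.0, 0.002]  mid [476. -16. 108.] end [482.2 -18.2  73.1]
[271.302 255.743]
[272.776 181.599]
[274.544  94.846]
```

View pics/w1.png

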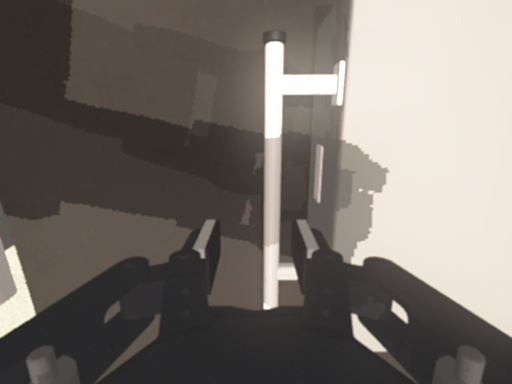

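The wrist view shows the rail vertical at column 272 between the open fingers, with arms at rows 84 and 271. The model predicted 272-274, so the chest origin moves by -2.3 mm along y.

```bash
sed -i 's/610.6,-5.4,0/610.6,-7.7,0/' h.py
python3 -m crank '[[[0,0.125,0.7,0,0,0,40],[0,0.125,0.7,0,0,0,40],[0,0.125,0.7,0,0,0,40],[0,0.125,0.7,0,0,0,40],[0,0,0,0,0,0,0],[0,0,0,0,0,0,0],[0,0,0,0,0,0,0],[0,0,0,0,0,0,0]]]' 60
python3 -m crank '[[[0,0.036,-0.3,0,0,0,0],[0,0.036,-0.3,0,0,0,0],[0,0.036,-0.3,0,0,0,0],[0,0.036,-0.3,0,0,0,0],[0,0.079,-0.292,0,0,0,0],[0,0.079,-0.292,0,0,0,0],[0,0.079,-0.292,0,0,0,0],[0,0.079,-0.292,0,0,0,0]]]'
```

```text
time_s: 3.4
eef_pos: [482.0, -16.3, 73.5]
ee_rot: [-0.0, 0.727, 0.687, -0.0]
force: [-4.7, -0.6, -0.8]
grip_width: 0.116
grip_force: 58.5
time_s: 4.2
eef_pos: [492.7, -16.8, 132.3]
ee_rot: [-0.001, 0.727, 0.687, -0.001]
force: [-6.2, -2.0, -9.0]
grip_width: 0.118
grip_force: 58.3
```

```bash

python3 -m crank '[[[0,0.12,-0.278,0,0,0,0],[0,0.12,-0.278,0,0,0,0],[0,0.12,-0.278,0,0,0,0],[0,0.12,-0.278,0,0,0,0],[0,0.159,-0.258,0,0,0,0],[0,0.159,-0.258,0,0,0,0],[0,0.159,-0.258,0,0,0,0],[0,0.159,-0.258,0,0,0,0]]]'
python3 -m crank '[[[0,0.194,-0.232,0,0,0,0],[0,0.194,-0.232,0,0,0,0],[0,0.194,-0.232,0,0,0,0],[0,0.194,-0.232,0,0,0,0],[0,0.225,-0.202,0,0,0,0],[0,0.225,-0.202,0,0,0,0],[0,0.225,-0.202,0,0,0,0],[0,0.225,-0.202,0,0,0,0]]]'
python3 -m crank '[[[0,0.252,-0.168,0,0,0,0],[0,0.252,-0.168,0,0,0,0],[0,0.252,-0.168,0,0,0,0],[0,0.252,-0.168,0,0,0,0],[0,0.273,-0.13,0,0,0,0],[0,0.273,-0.13,0,0,0,0],[0,0.273,-0.13,0,0,0,0],[0,0.273,-0.13,0,0,0,0]]]'
python3 - <<'E'
from h import *
from rig import *
s=sense();T=Tool(s);print(s['joints'])
# release+retreat up, then to post
post=np.array([535.5,348,0])
p0=T[:3,3]+[0,0,60.];R0=T[:3,:3]
az=np.arctan2(348,535.5);Rt=Rtilt(az,np.radians(45))
g=grasp(post+[0,0,110],Rt);pre=g-Rt[:,2]*70
print(T[:3,3],rail(1.152)+[0,0,-19])
P,Q=rows(p0,R0,pre,Rt,16);rows(P,Q,g,Rt,6)
w=R.from_matrix(R0.T@Rt).as_rotvec(degrees=True);print(w)
E
```

```text
time_s: 5.0
eef_pos: [519.1, -18.2, 186.1]
ee_rot: [-0.003, 0.727, 0.687, -0.003]
force: [-15.4, -1.6, -2.6]
grip_width: 0.112
grip_force: 58.3
time_s: 5.8
eef_pos: [560.9, -20.4, 232.2]
ee_rot: [-0.002, 0.727, 0.687, -0.002]
force: [-25.3, 0.6, 14.3]
grip_width: 0.119
grip_force: 58.6
time_s: 6.6
eef_pos: [615.2, -23.3, 263.8]
ee_rot: [0.001, 0.727, 0.687, 0.0]
force: [-16.2, 1.7, 14.0]
grip_width: 0.114
grip_force: 61.6
[-0.228  0.5    1.142 -0.     1.498 -0.172]
[615.233 -23.335 263.827] [616.827  -8.051 258.918]
 16 x [1.035, 0.531, 0.193, -0.383, -0.194, -0.925] max mid [642. 196. 272.] end [505.5 328.4 146.1]
 6 x [0.001, 0.001, 0.466, -0.001, 0.0, -0.0]  mid [526. 342. 121.] end [546.8 355.4  96.5]
[ -49.051  -24.783 -118.441]
```

```bash

python3 -m crank '[[[0,0,0,0,0,0,34],[0,0,0,0,0,0,34],[0,0,0,0,0,0,34],[0,0,-0.6,0,0,0,34],[0,0,-0.6,0,0,0,34],[0,0,-0.6,0,0,0,34],[0,0,-0.6,0,0,0,34],[0,-0.4,-0.3,0,0,0,34]]]'
python3 - <<'E'
from h import *
from rig import *
s=sense();T=Tool(s)
cv2.imwrite('pics/s2.png',capture('scene'))
post=np.array([535.5,348,0])
p0=T[:3,3];R0=T[:3,:3];print(p0,s['grip_width'],s['force'])
az=.39;Rt=Rtilt(az,np.radians(45));g=grasp(post+[0,0,110],Rt);pre=g-Rt[:,2]*70
w=R.from_matrix(R0.T@Rt).as_rotvec();print(np.degrees(w),pre)
for f in (.5,):
    Rm=R0@R.from_rotvec(w*f).as_matrix()
    P,Q=rows(p0,R0,np.array([520,150,235.]),Rm,8);P,Q=rows(P,Q,pre,Rt,8);rows(P,Q,g,Rt,4)
E
```

```text
time_s: 7.4
eef_pos: [606.5, -23.3, 327.4]
ee_rot: [0.001, 0.727, 0.687, 0.001]
force: [0.6, 0.5, -0.9]
grip_width: 0.393
grip_force: 0.0
[606.494 -23.3   327.442] 0.39260617589704294 [ 0.594  0.523 -0.87 ]
[ -44.947  -28.256 -108.676] [502.146 334.289 146.062]
 8 x [1.055, -0.17, 0.292, -0.351, -0.221, -0.849] max mid [580.  77. 291.] end [520.  150.  234.9]
 8 x [0.54, 0.835, 0.345, -0.351, -0.221, -0.849]  mid [529. 247. 198.] end [502.2 334.3 146.1]
 4 x [0.001, 0.001, 0.699, -0.001, 0.0, 0.0]  mid [525. 344. 121.] end [547.9 353.1  96.6]
```

View pics/s2.png

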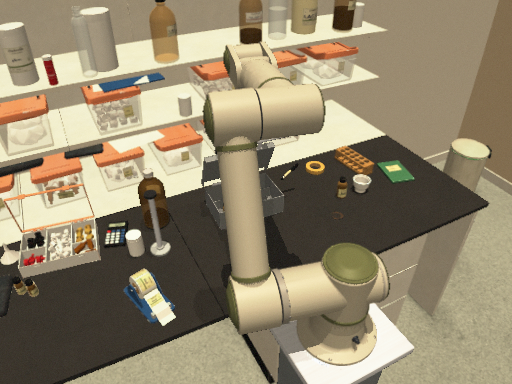

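The lid is open and the gripper is clear of it. Next I move to the post.

```bash

python3 -m crank '[[[1,-0.17,0.292,-0.351,-0.221,-0.849,50],[1,-0.17,0.292,-0.351,-0.221,-0.849,50],[1,-0.17,0.292,-0.351,-0.221,-0.849,50],[1,-0.17,0.292,-0.351,-0.221,-0.849,50],[1,-0.17,0.292,-0.351,-0.221,-0.849,50],[1,-0.17,0.292,-0.351,-0.221,-0.849,50],[1,-0.17,0.292,-0.351,-0.221,-0.849,50],[1,-0.17,0.292,-0.351,-0.221,-0.849,50]]]'
python3 -m crank '[[[0.54,0.835,0.345,-0.351,-0.221,-0.849,50],[0.54,0.835,0.345,-0.351,-0.221,-0.849,50],[0.54,0.835,0.345,-0.351,-0.221,-0.849,50],[0.54,0.835,0.345,-0.351,-0.221,-0.849,50],[0.54,0.835,0.345,-0.351,-0.221,-0.849,50],[0.54,0.835,0.345,-0.351,-0.221,-0.849,50],[0.54,0.835,0.345,-0.351,-0.221,-0.849,50],[0.54,0.835,0.345,-0.351,-0.221,-0.849,50]]]'
python3 - <<'E'
from h import *
from rig import *
s=sense();T=Tool(s)
im=capture('wrist');cv2.imwrite('pics/w3.png',im)
p0=T[:3,3];R0=T[:3,:3];print(T,s['joints'],s['grip_width'])
Rt=Rtilt(.39,np.radians(45));g=grasp([535.5,348,110],Rt)
rows(p0,R0,g,Rt,4)
for z in(20,110,243):print(proj('wrist',np.array([535.5,348,z]),s))
E
```

```text
time_s: 8.25
eef_pos: [521.5, 141.2, 235.1]
ee_rot: [0.218, 0.314, 0.923, 0.043]
force: [0.6, 0.7, 0.4]
grip_width: 0.585
grip_force: 0.0
time_s: 9.05
eef_pos: [507.1, 317.6, 151.9]
ee_rot: [0.366, -0.154, 0.915, 0.076]
force: [-0.8, -0.5, -0.2]
grip_width: 0.583
grip_force: 0.0
[[ -0.684  -0.337   0.647 507.122]
 [ -0.227   0.941   0.251 317.551]
 [ -0.693   0.025  -0.72  151.873]
 [  0.      0.      0.      1.   ]] [ 0.361  0.3    1.967  0.062  0.108 -1.603] 0.583417418816338
 4 x [0.025, 0.179, 0.752, -0.025, -0.033, -0.09]  mid [528. 335. 124.] end [547.9 353.1  96.6]
[273.103 115.301]
[280.017 199.882]
[299.132 429.911]
```

View pics/w3.png

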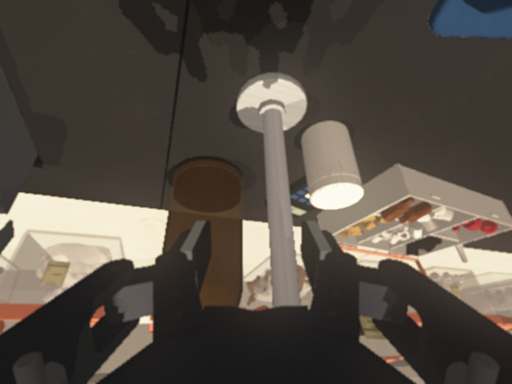

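The wrist view shows the post's shaft between the fingers (col 272 at the foot, 279 at row 200), matching the prediction to about 1 mm. j5 is near its limit at 45° tilt, so I'll use 32°.

```bash
python3 - <<'E'
from h import *
from rig import *
s=sense();T=Tool(s);p0=T[:3,3];R0=T[:3,:3]
Rt=Rtilt(.39,np.radians(32));g=grasp([535.5,348,97],Rt);pre=g-Rt[:,2]*45
P,Q=rows(p0,R0,pre,Rt,4);P,Q=rows(P,Q,g,Rt,3)
def az(x,y):return np.arctan2(y,x)-np.arcsin(116/np.hypot(x,y))
r0=rows;P,Q=g,Rt
for x,y,N,dz in((465,180,8,14),(455,-80,11,14),(475,-190,5,14)):
    Rn=Rtilt(az(x,y),np.radians(32));P,Q=rows(P,Q,grasp([x,y,97+dz],Rn),Rn,N)
t=chest(-45.3,-195);print(t,az(*t[:2]));Rn=Rtilt(az(*t[:2]),np.radians(32))
P,Q=rows(P,Q,grasp(t+[0,0,97+8],Rn),Rn,6)
E
```

```text
4 x [0.013, 0.169, 0.4, -0.013, 0.369, -0.082]  mid [515. 331. 135.] end [522.7 342.7 119. ]
 3 x [-0.001, 0.001, 0.6, 0.0, -0.0, 0.001]  mid [530. 346. 106.] end [544.8 351.9  80.9]
 8 x [0.447, -0.726, -0.362, 0.121, 0.0, 0.194]  mid [515. 264.  88.] end [475.1 181.3  94.9]
 11 x [-0.066, -0.976, 0.041, 0.194, -0.0, 0.31]  mid [489.  60.  95.] end [464.1 -84.2  94.9]
 5 x [-0.477, -0.711, 0.299, 0.138, -0.0, 0.221]  mid [ 474. -128.   95.] end [ 483.3 -195.8   94.9]
[ 554.399 -199.842    0.   ] -0.5440996471980564
 6 x [-0.384, 0.241, 0.287, -0.041, -0.0, -0.066]  mid [ 523. -201.   92.] end [ 563.  -205.    88.9]
```

```bash

python3 -m crank '[[[0.013,0.169,0.4,-0.013,0.369,-0.082,50],[0.013,0.169,0.4,-0.013,0.369,-0.082,50],[0.013,0.169,0.4,-0.013,0.369,-0.082,50],[0.013,0.169,0.4,-0.013,0.369,-0.082,50],[0,0,0.6,0,0,0,50],[0,0,0.6,0,0,0,50],[0,0,0.6,0,0,0,50],[0,0,0,0,0,0,0]]]' 70
python3 -m crank '[[[0,0,0,0,0,0,0],[0,0,0,0,0,0,0],[0,0,0,0,0,0,0],[0,0,0,0,0,0,0],[-0.1,0,-0.16,0,0,0,0],[-0.1,0,-0.16,0,0,0,0],[-0.1,0,-0.16,0,0,0,0],[0,0,0,0,0,0,0]]]'
python3 - <<'E'
from h import *
from rig import *
s=sense();T=Tool(s);P,Q=T[:3,3],T[:3,:3];print(T[:3,3],Q[:,2],s['joints'])
def az(x,y):return np.arctan2(y,x)-np.arcsin(116/np.hypot(x,y))
for x,y,N in((465,180,8),(460,-100,12),(475,-190,4)):
    Rn=Rtilt(az(x,y),np.radians(32));P,Q=rows(P,Q,grasp([x,y,97+12],Rn),Rn,N)
E
```

```text
time_s: 9.9
eef_pos: [547.8, 350.2, 82.7]
ee_rot: [0.27, -0.18, 0.944, 0.054]
force: [-0.1, 0.2, -0.2]
grip_width: 0.434
grip_force: 0.0
time_s: 10.7
eef_pos: [548.3, 351.1, 99.3]
ee_rot: [0.272, -0.181, 0.943, 0.055]
force: [0.8, 0.4, -2.4]
grip_width: 0.191
grip_force: 68.3
[548.349 351.098  99.323] [ 0.494  0.202 -0.846] [ 0.39   0.501  1.717 -0.003  0.36  -1.557]
 8 x [0.51, -0.72, -0.285, 0.121, 0.004, 0.184]  mid [517. 264.  96.] end [474.9 181.4  92.9]
 12 x [-0.097, -0.961, 0.061, 0.189, -0.0, 0.302]  mid [493.  38.  93.] end [ 469.  -104.6   92.9]
 4 x [-0.488, -0.723, 0.305, 0.138, -0.001, 0.223]  mid [ 478. -150.   93.] end [ 483.3 -195.8   92.9]
```

```bash

python3 -m crank '[[[0.6,-0.72,-0.285,0.121,0,0.184,0],[0.6,-0.72,-0.285,0.121,0,0.184,0],[0.6,-0.72,-0.285,0.121,0,0.184,0],[0.6,-0.72,-0.285,0.121,0,0.184,0],[0.6,-0.72,-0.285,0.121,0,0.184,0],[0.6,-0.72,-0.285,0.121,0,0.184,0],[0.6,-0.72,-0.285,0.121,0,0.184,0],[0.6,-0.72,-0.285,0.121,0,0.184,0]]]'
python3 - <<'E'
from h import *
from rig import *
s=sense();T=Tool(s);P,Q=T[:3,3],T[:3,:3];print(P,Q[:,2],s['joints'],s['grip_width'])
def az(x,y):return np.arctan2(y,x)-np.arcsin(116/np.hypot(x,y))
for x,y,N in((470,-185,16),):
    Rn=Rtilt(az(x,y),np.radians(32));P,Q=rows(P,Q,grasp([x,y,97+12],Rn),Rn,N)
E
```

```text
time_s: 11.5
eef_pos: [462.5, 177.1, 85.1]
ee_rot: [0.281, -0.064, 0.957, 0.019]
force: [6.8, 5.4, 5.5]
grip_width: 0.19
grip_force: 70.0
[462.466 177.121  85.075] [ 0.536  0.072 -0.841] [ 0.127  0.258  2.169  0.027  0.144 -1.602] 0.19012911914890165
 16 x [-0.213, -0.911, 0.111, 0.177, 0.005, 0.28]  mid [505.  -5.  89.] end [ 478.3 -190.8   92.6]
```

```bash
python3 - <<'E'
from h import *
from rig import *
s=sense();T=Tool(s);P,Q=T[:3,3],T[:3,:3]
th=np.arccos(-Q[2,2]);print(np.degrees(th))
def az(x,y):return np.arctan2(y,x)-np.arcsin(116/np.hypot(x,y))
for x,y,z,N in((472,30,99,7),(465,-90,99,5),(480,-190,99,4)):
    Rn=Rtilt(az(x,y),np.radians(32));P,Q=rows(P,Q,np.array([x,y,z]),Rn,N)
E
```

```text
32.710504563909176
 7 x [-0.091, -0.844, -0.037, 0.174, 0.012, 0.274]  mid [472. 114.  91.] end [472.  30.  99.]
 5 x [-0.185, -0.939, 0.115, 0.193, 0.001, 0.309]  mid [473. -18.  99.] end [465. -90.  99.]
 4 x [-0.519, -0.806, 0.324, 0.157, -0.001, 0.25]  mid [ 475. -140.   99.] end [ 480. -190.   99.]
```

```bash

python3 -m crank '[[[-0.2,0,-0.34,0,0,0,0],[-0.091,-0.844,-0.037,0.174,0.012,0.274,0],[-0.091,-0.844,-0.037,0.174,0.012,0.274,0],[-0.091,-0.844,-0.037,0.174,0.012,0.274,0],[-0.091,-0.844,-0.037,0.174,0.012,0.274,0],[-0.091,-0.844,-0.037,0.174,0.012,0.274,0],[-0.091,-0.844,-0.037,0.174,0.012,0.274,0],[-0.091,-0.844,-0.037,0.174,0.012,0.274,0]]]'
python3 -m crank '[[[-0.185,-0.939,0.115,0.193,0,0.309,0],[-0.185,-0.939,0.115,0.193,0,0.309,0],[-0.185,-0.939,0.115,0.193,0,0.309,0],[-0.185,-0.939,0.115,0.193,0,0.309,0],[-0.185,-0.939,0.115,0.193,0,0.309,0],[-0.519,-0.806,0.324,0.157,0,0.25,0],[-0.519,-0.806,0.324,0.157,0,0.25,0],[-0.519,-0.806,0.324,0.157,0,0.25,0]]]'
python3 - <<'E'
from h import *
from rig import *
s=sense();T=Tool(s);P,Q=T[:3,3],T[:3,:3];print(P,Q,s['joints'],s['grip_width'],s['force'])
cv2.imwrite('pics/s4.png',capture('scene'));cv2.imwrite('pics/t4.png',capture('top'))
E
```

```text
time_s: 12.3
eef_pos: [469.5, 29.2, 106.4]
ee_rot: [0.27, 0.088, 0.958, -0.027]
force: [0.5, -0.2, -1.7]
grip_width: 0.19
grip_force: 68.9
time_s: 13.1
eef_pos: [475.7, -165.8, 106.7]
ee_rot: [0.261, 0.266, 0.925, -0.079]
force: [0.1, -0.1, -2.8]
grip_width: 0.192
grip_force: 69.0
[ 475.692 -165.774  106.674] [[-0.722  0.533  0.44 ]
 [ 0.451  0.846 -0.284]
 [-0.524 -0.006 -0.852]] [-0.566  0.226  2.115 -0.014  0.248 -1.563] 0.19207481692100498 [ 0.1   -0.125 -2.796]
```

View pics/s4.png

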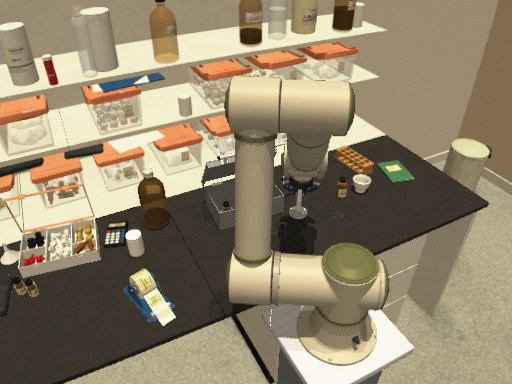

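The post is held upright in front of the chest, with its foot at about (298,212). The lid is still above post height, so I can insert it.

```bash
python3 - <<'E'
from h import *
from rig import *
s=sense();T=Tool(s);P,Q=T[:3,3],T[:3,:3]
Rn=Rtilt(-.544,np.radians(32.2))
P,Q=rows(P,Q,np.array([500,-180,91]),Rn,3);P,Q=rows(P,Q,np.array([565.5,-206.5,89]),Rn,5);rows(P,Q,np.array([565.5,-206.5,84.7]),Rn,3)
E
```

```text
3 x [-0.194, 0.021, 0.372, -0.039, -0.021, -0.032]  mid [ 484. -171.  102.] end [ 500. -180.   91.]
 5 x [-0.464, 0.09, 0.311, 0.0, -0.0, -0.0]  mid [ 526. -191.   90.] end [ 565.5 -206.5   89. ]
 3 x [0.031, -0.001, 0.048, 0.0, -0.0, -0.0]  mid [ 566. -206.   88.] end [ 565.5 -206.5   84.7]
```

```bash

python3 -m crank '[[[-0.194,0.021,0.372,-0.039,-0.021,-0.032,0],[-0.194,0.021,0.372,-0.039,-0.021,-0.032,0],[-0.194,0.021,0.372,-0.039,-0.021,-0.032,0],[-0.464,0.09,0.311,0,0,0,0],[-0.464,0.09,0.311,0,0,0,0],[-0.464,0.09,0.311,0,0,0,0],[-0.464,0.09,0.311,0,0,0,0],[-0.464,0.09,0.311,0,0,0,0]]]'
python3 - <<'E'
from h import *
from rig import *
s=sense();T=Tool(s);P,Q=T[:3,3],T[:3,:3];print(P,s['force'])
cv2.imwrite('pics/s5.png',capture('scene'));cv2.imwrite('pics/t5.png',capture('top'))
i=cv2.imread('pics/s5.png');j=cv2.imread('pics/t5.png')
cv2.imwrite('pics/c5.png',np.vstack([cv2.resize(i[130:250,190:390],None,fx=3,fy=3,interpolation=2)[:300],cv2.resize(j[140:240,190:390],None,fx=3,fy=3,interpolation=2)]))
Rn=Rtilt(-.544,np.radians(32.2))
rows(P,Q,np.array([565.5,-206.5,84.7]),Rn,4)
E
```

```text
time_s: 14.0
eef_pos: [565.3, -203.4, 88.1]
ee_rot: [0.266, 0.256, 0.926, -0.073]
force: [0.0, 0.6, -2.2]
grip_width: 0.193
grip_force: 69.0
[ 565.34  -203.363   88.132] [ 0.014  0.559 -2.196]
 4 x [0.003, -0.026, 0.038, 0.004, -0.004, 0.006]  mid [ 565. -205.   86.] end [ 565.5 -206.5   84.8]
```

View pics/c5.png

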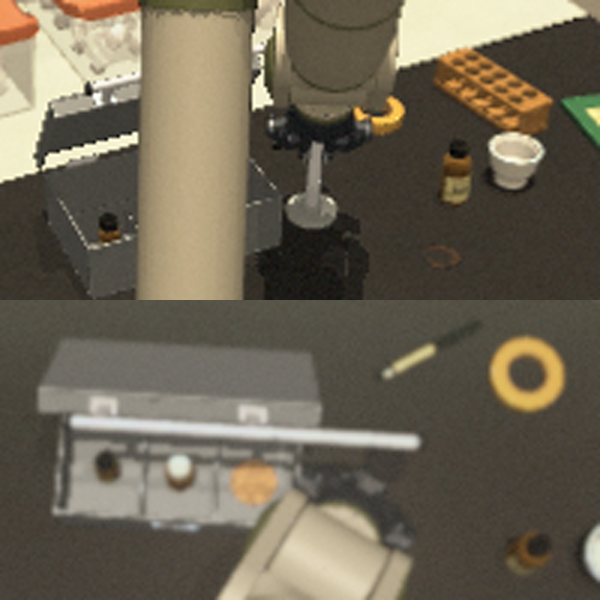

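The pad is in the right-hand cell, at top px (274,201). The white-cap bottle is in the middle cell and the small bottle in the left. The post foot is at scene px (294,200).

```bash
python3 - <<'E'
from h import *
print('foot',onz('scene',(190+312/3-.3,130+208/3-.3),14),'target',chest(-45.3,-195))
j=cv2.imread('pics/t5.png');h=cv2.cvtColor(j,cv2.COLOR_BGR2HSV)
m=((h[...,0]>5)&(h[...,0]<20)&(h[...,1]>90)).astype(np.uint8);m[:190]=0;m[212:]=0;m[:,:262]=0;m[:,288:]=0
ys,xs=np.nonzero(m);c=((xs.min()+xs.max())/2,(ys.min()+ys.max())/2);print(len(xs),xs.min(),xs.max(),ys.min(),ys.max(),xs.mean(),ys.mean())
p=onz('top',c,7);print('pad',p,'chest',(p-CO)@CX,(p-CO)@CY)
E
python3 -m crank '[[[0,-0.03,0.04,0,0,0,0],[0,-0.03,0.04,0,0,0,0],[0,-0.03,0.04,0,0,0,0],[0,-0.03,0.04,0,0,0,0],[0,0,0,0,0,0,50],[0,0,0,0,0,0,50],[0,0,0,0,0,0,50],[0,0,0,0,0,0,50]]]'
python3 -m crank '[[[0,0,-0.5,0,0,0,50],[0,0,-0.8,0,0,0,50],[0,0,-0.8,0,0,0,50],[0,0,-0.8,0,0,0,50],[0.3,0,-0.5,0,0,0,50],[0.5,-0.5,0,0,0,0,50],[0.5,-0.5,0,0,0,0,50],[0.3,-0.8,0,0,0,0,50]]]'
python3 - <<'E'
from h import *
from rig import *
s=sense();T=Tool(s);print(T,s['joints'])
cv2.imwrite('pics/s6.png',capture('scene'));cv2.imwrite('pics/t6.png',capture('top'));cv2.imwrite('pics/w6.png',capture('wrist'))
i=cv2.imread('pics/s6.png');j=cv2.imread('pics/t6.png');k=cv2.imread('pics/w6.png')
cv2.imwrite('pics/c6.png',np.hstack([np.vstack([cv2.resize(i[130:230,190:390],None,fx=2,fy=2,interpolation=2),cv2.resize(j[140:240,190:390],None,fx=2,fy=2,interpolation=2)]),cv2.resize(k[:,60:450],None,fx=1,fy=400/384)]))
E
```

```text
foot [ 556.048 -195.549   14.   ] target [ 554.399 -199.842    0.   ]
172 267 281 193 207 274.09302325581393 200.25581395348837
pad [584.337 -87.961   7.   ] chest -21.704771917163754 -81.61175266422103
time_s: 14.9
eef_pos: [565.4, -207.6, 85.2]
ee_rot: [0.267, 0.257, 0.926, -0.074]
force: [-0.6, -0.5, -0.1]
grip_width: 0.583
grip_force: 0.0
time_s: 15.7
eef_pos: [473.7, -204.9, 135.4]
ee_rot: [0.266, 0.256, 0.926, -0.074]
force: [0.0, -1.1, 0.9]
grip_width: 0.587
grip_force: 0.0
[[  -0.727    0.514    0.456  473.713]
 [   0.435    0.858   -0.273 -204.909]
 [  -0.531    0.      -0.847  135.441]
 [   0.       0.       0.       1.   ]] [-0.671  0.184  2.07   0.212  0.339 -1.883]
```

View pics/c6.png

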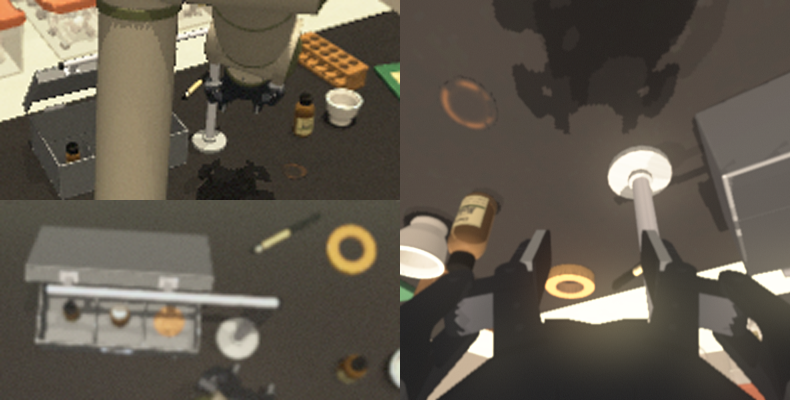

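The post stands under the rail's overhang, the pad at (584,-88) agrees with the cell centre, and the lid is sinking onto the post. Next is the bottle.

```bash
python3 - <<'E'
from h import *
from rig import *
s=sense();T=Tool(s);P,Q=T[:3,3],T[:3,:3]
Rn=Rtilt(-.834,np.radians(30));g=grasp([500.5,-379,56],Rn)
w=R.from_matrix(Q.T@Rn).as_rotvec(degrees=True);print(w,g)
P,Q=rows(P,Q,g-Rn[:,2]*70,Rn,8)
E
```

```text
[ 8.63   2.081 14.284] [ 506.883 -386.036   39.546]
 8 x [-0.351, -0.577, 0.42, 0.135, 0.033, 0.223]  mid [ 484. -283.  118.] end [ 483.4 -360.2  100.1]
```

```bash

python3 -m crank '[[[-0.351,-0.577,0.42,0.135,0.033,0.223,56],[-0.351,-0.577,0.42,0.135,0.033,0.223,56],[-0.351,-0.577,0.42,0.135,0.033,0.223,56],[-0.351,-0.577,0.42,0.135,0.033,0.223,56],[-0.351,-0.577,0.42,0.135,0.033,0.223,56],[-0.351,-0.577,0.42,0.135,0.033,0.223,56],[-0.351,-0.577,0.42,0.135,0.033,0.223,56],[-0.351,-0.577,0.42,0.135,0.033,0.223,56]]]'
python3 - <<'E'
from h import *
from rig import *
s=sense();T=Tool(s);P,Q=T[:3,3],T[:3,:3];print(T)
k=capture('wrist');cv2.imwrite('pics/w7.png',k)
for z in(0,58,88):print(proj('wrist',np.array([500.5,-379,z]),s))
Rn=Rtilt(-.834,np.radians(30));g=grasp([500.5,-379,56],Rn)
rows(P,Q,g,Rn,5)
E
```

```text
time_s: 16.65
eef_pos: [485.0, -360.1, 100.1]
ee_rot: [0.237, 0.391, 0.883, -0.105]
force: [0.0, 0.5, 0.1]
grip_width: 0.655
grip_force: 0.0
[[  -0.583    0.74     0.336  484.962]
 [   0.641    0.673   -0.37  -360.137]
 [  -0.5     -0.001   -0.866  100.115]
 [   0.       0.       0.       1.   ]]
[255.073 156.436]
[254.99  205.661]
[254.932 239.953]
 5 x [0.007, -0.009, 0.555, 0.0, 0.0, 0.002]  mid [ 494. -370.   76.] end [ 506.9 -386.    39.6]
```

View pics/w7.png

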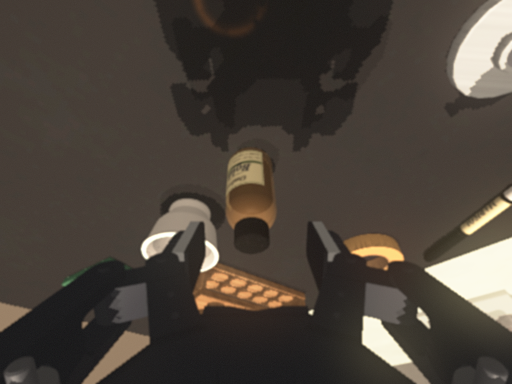

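The wrist view shows the bottle centred at col about 251 with its cap at row 235. That is within 3 mm of the prediction, and the mortar on the left is clear of the finger path.

```bash

python3 -m crank '[[[0,-0.03,0.55,0,0,0,52],[0,-0.03,0.55,0,0,0,52],[0,-0.03,0.55,0,0,0,52],[0,-0.03,0.55,0,0,0,52],[0,-0.02,0.55,0,0,0,52],[0,0,0,0,0,0,34],[0,0,0,0,0,0,20],[0,0,0,0,0,0,20]]]' 35
python3 -m crank '[[[0,0,0,0,0,0,20],[0,0,0,0,0,0,20],[0,0,0,0,0,0,20],[-0.2,0,-0.346,0,0,0,20],[-0.4,0,-0.69,0,0,0,20],[-0.4,0,-0.69,0,0,0,20],[-0.4,0,-0.69,0,0,0,20],[-0.4,0,-0.69,0,0,0,20]]]'
python3 - <<'E'
from h import *
from rig import *
s=sense();T=Tool(s);P,Q=T[:3,3],T[:3,:3];print(T,s['grip_force'],s['grip_width']*85.4)
k=capture('wrist');cv2.imwrite('pics/w8.png',k);cv2.imwrite('pics/s8.png',capture('scene'));cv2.imwrite('pics/t8.png',capture('top'))
def az(x,y):return np.arctan2(y,x)-np.arcsin(116/np.hypot(x,y))
b=chest(-22,-82);R1=Rtilt(-.35,np.radians(30));off=R1[:,2]*19
for c,N in((chest(-150,-135,0)+[0,0,56+95],10),(chest(-66,-84,0)+[0,0,56+89],6),(chest(-22,-82,0)+[0,0,56+40],6),(chest(-22,-82,0)+[0,0,56+9],5)):
    P,Q=rows(P,Q,c+off,R1,N)
print(P)
E
```

```text
time_s: 17.5
eef_pos: [504.8, -386.9, 41.0]
ee_rot: [0.237, 0.39, 0.884, -0.105]
force: [-0.3, -0.4, -2.1]
grip_width: 0.431
grip_force: 36.5
time_s: 18.3
eef_pos: [504.8, -387.5, 131.9]
ee_rot: [0.237, 0.39, 0.884, -0.105]
force: [0.4, -0.0, -1.4]
grip_width: 0.432
grip_force: 36.5
[[  -0.583    0.739    0.336  504.755]
 [   0.64     0.673   -0.37  -387.487]
 [  -0.5     -0.001   -0.866  131.904]
 [   0.       0.       0.       1.   ]] 36.50883109483402 36.9270729633745
 10 x [0.621, 0.726, -0.371, -0.173, 0.0, -0.299]  mid [ 499. -260.  133.] end [ 462.2 -137.3  134.5]
 6 x [-0.359, 0.488, 0.253, 0.0, 0.0, 0.0]  mid [ 506. -114.  132.] end [548.9 -91.  128.6]
 6 x [-0.076, 0.097, 0.422, 0.0, 0.0, 0.0]  mid [571. -91. 104.] end [592.9 -91.6  79.5]
 5 x [0.124, 0.0, 0.214, 0.0, 0.0, 0.0]  mid [593. -92.  67.] end [592.9 -91.6  48.5]
[592.869 -91.595  48.543]
```

```bash

python3 -m crank '[[[0.621,0.726,-0.371,-0.173,0,-0.299,20],[0.621,0.726,-0.371,-0.173,0,-0.299,20],[0.621,0.726,-0.371,-0.173,0,-0.299,20],[0.621,0.726,-0.371,-0.173,0,-0.299,20],[0.621,0.726,-0.371,-0.173,0,-0.299,20],[0.621,0.726,-0.371,-0.173,0,-0.299,20],[0.621,0.726,-0.371,-0.173,0,-0.299,20],[0.621,0.726,-0.371,-0.173,0,-0.299,20]]]'
python3 -m crank '[[[0.621,0.726,-0.371,-0.173,0,-0.299,20],[0.621,0.726,-0.371,-0.173,0,-0.299,20],[0,0,0,0,0,0,20],[0,0,0,0,0,0,20],[0,0,0,0,0,0,20],[0,0,0,0,0,0,20],[0,0,0,0,0,0,20],[0,0,0,0,0,0,20]]]'
cat > lid.py <<'E'
from h import *
from rig import *
import sys
n=sys.argv[1];s=sense();j=capture('top');cv2.imwrite(f'pics/t{n}.png',j)
g=j.min(2).astype(float)
# rail row at column range near overhang / left part vs phi, at chest y
for y in(40,-40,-150,-215):
    sc=[(np.mean([cv2.getRectSubPix(g.astype(np.float32),(3,3),tuple(map(float,proj('top',rail(f,yy)+[0,0,2])))).mean() for yy in(y-8,y,y+8)]),f) for f in np.arange(0,1.22,.01)]
    sc.sort(reverse=True);print(y,[(round(float(a)),round(float(f),2)) for a,f in sc[:4]])
print(s['time_s'],s['eef_pos'],s['joints'],s['force'])
E
python3 lid.py 9
```

```text
time_s: 19.25
eef_pos: [479.5, -183.9, 131.3]
ee_rot: [0.251, 0.213, 0.942, -0.057]
force: [-0.3, -0.1, -1.4]
grip_width: 0.435
grip_force: 36.5
time_s: 20.05
eef_pos: [462.3, -137.6, 132.9]
ee_rot: [0.255, 0.168, 0.951, -0.045]
force: [-0.7, 0.4, -1.8]
grip_width: 0.436
grip_force: 36.5
40 [(207, 0.86), (207, 0.87), (194, 0.88), (192, 0.85)]
-40 [(209, 0.87), (207, 0.86), (195, 0.88), (193, 0.85)]
-150 [(208, 0.87), (202, 0.86), (198, 0.88), (184, 0.85)]
-215 [(173, 0.87), (169, 0.86), (162, 0.88), (153, 0.85)]
20.05 [ 462.257 -137.597  132.872] [-0.601  0.122  2.138  0.331  0.392 -2.097] [-0.697  0.382 -1.841]
```

The lid measures 0.87, so it rests on the post. Now I insert the bottle.

```bash
cat > ins.py <<'E'
from h import *
from rig import *
s=sense();T=Tool(s);P,Q=T[:3,3],T[:3,:3];R1=Rtilt(-.35,np.radians(30));off=R1[:,2]*19
for c,N in((chest(-64,-83,0)+[0,0,56+89],7),(chest(-22,-82,0)+[0,0,56+40],6),(chest(-22,-82,0)+[0,0,56+10],3)):
    P,Q=rows(P,Q,c+off,R1,N)
E
python3 ins.py; python3 - <<'E'
from h import *
# where bottle sits in hand: scene view of cap before/after not needed; check cap in wrist pic
j=cv2.imread('pics/t9.png');cv2.imwrite('pics/c9.png',cv2.resize(j[160:260,200:340],None,fx=4,fy=4,interpolation=2))
E
```

```text
7 x [-0.32, 0.428, 0.213, 0.0, -0.001, -0.0]  mid [ 500. -117.  131.] end [551.  -90.2 128.6]
 6 x [-0.067, 0.087, 0.416, 0.0, 0.0, -0.0]  mid [572. -91. 104.] end [593.  -91.6  79.6]
 3 x [0.201, -0.0, 0.347, 0.001, 0.001, -0.0]  mid [593. -92.  70.] end [592.9 -91.6  49.6]
```

```bash
sed -i 's/-64,-83/-48,-82/' ins.py; python3 ins.py
```

```text
7 x [-0.394, 0.46, 0.256, 0.0, -0.001, -0.0]  mid [ 507. -117.  131.] end [567.  -90.1 128.6]
 6 x [0.02, 0.05, 0.366, 0.0, 0.0, -0.0]  mid [580. -91. 104.] end [592.9 -91.5  79.5]
 3 x [0.199, -0.001, 0.347, 0.001, 0.001, -0.0]  mid [593. -92.  70.] end [593.  -91.6  49.5]
```

```bash

python3 -m crank '[[[-0.394,0.46,0.256,0,0,0,20],[-0.394,0.46,0.256,0,0,0,20],[-0.394,0.46,0.256,0,0,0,20],[-0.394,0.46,0.256,0,0,0,20],[-0.394,0.46,0.256,0,0,0,20],[-0.394,0.46,0.256,0,0,0,20],[-0.394,0.46,0.256,0,0,0,20],[0,0,0,0,0,0,20]]]'
python3 - <<'E'
from h import *
from rig import *
s=sense();T=Tool(s);P,Q=T[:3,3],T[:3,:3];print(P,s['force'],s['joints'])
R1=Rtilt(-.35,np.radians(30));off=R1[:,2]*19
for c,N in((chest(-22,-82,0)+[0,0,56+38],6),(chest(-22,-82,0)+[0,0,56+12],4)):
    P,Q=rows(P,Q,c+off,R1,N)
E
```

```text
time_s: 20.9
eef_pos: [568.0, -89.3, 128.5]
ee_rot: [0.255, 0.168, 0.951, -0.045]
force: [-0.6, -0.4, -1.3]
grip_width: 0.434
grip_force: 36.5
[567.981 -89.324 128.528] [-0.642 -0.409 -1.34 ] [-0.363  0.322  1.886  0.019  0.41  -1.601]
 6 x [0.03, 0.043, 0.375, 0.001, -0.0, 0.001]  mid [580. -90. 103.] end [592.9 -91.5  77.6]
 4 x [0.13, -0.001, 0.225, 0.0, -0.0, 0.001]  mid [593. -92.  65.] end [592.9 -91.6  51.6]
```

```bash

python3 -m crank '[[[0.03,0.043,0.375,0,0,0,20],[0.03,0.043,0.375,0,0,0,20],[0.03,0.043,0.375,0,0,0,20],[0.03,0.043,0.375,0,0,0,20],[0.03,0.043,0.375,0,0,0,20],[0.03,0.043,0.375,0,0,0,20],[0.13,0,0.225,0,0,0,20],[0.13,0,0.225,0,0,0,20]]]'
python3 -m crank '[[[0.13,0,0.225,0,0,0,20],[0.1,0,0.17,0,0,0,20],[0.04,0,0.07,0,0,0,20],[0.02,0,0.035,0,0,0,20],[0.02,0,0.035,0,0,0,20],[0,0,0,0,0,0,20],[0,0,0,0,0,0,20],[0,0,0,0,0,0,20]]]'
python3 - <<'E'
from h import *
from rig import *
s=sense();print(s['force'],s['eef_pos'])
i=capture('scene');j=capture('top');cv2.imwrite('pics/t10.png',j);cv2.imwrite('pics/s10.png',i)
E
```

```text
time_s: 21.7
eef_pos: [591.8, -92.0, 64.0]
ee_rot: [0.255, 0.168, 0.951, -0.045]
force: [1.4, 0.3, -1.8]
grip_width: 0.429
grip_force: 36.5
time_s: 22.5
eef_pos: [591.9, -92.1, 49.4]
ee_rot: [0.255, 0.168, 0.951, -0.045]
force: [0.9, -0.1, -1.3]
grip_width: 0.434
grip_force: 36.5
[ 0.869 -0.113 -1.336] [591.916 -92.073  49.37 ]
```

```bash

python3 -m crank '[[[0.01,0,0.017,0,0,0,20],[0.01,0,0.017,0,0,0,20],[0.01,0,0.017,0,0,0,20],[0.01,0,0.017,0,0,0,20],[0,0,0,0,0,0,20],[0,0,0,0,0,0,20],[0,0,0,0,0,0,20],[0,0,0,0,0,0,20]]]'
```

```text
time_s: 23.4
eef_pos: [591.9, -92.1, 47.3]
ee_rot: [0.255, 0.168, 0.951, -0.045]
force: [0.1, -0.0, -1.2]
grip_width: 0.432
grip_force: 36.5
```

```bash

python3 -m crank '[[[0.01,0,0.017,0,0,0,20],[0.01,0,0.017,0,0,0,20],[0,0,0,0,0,0,20],[0.01,0,0.017,0,0,0,20],[0,0,0,0,0,0,20],[0,0,0,0,0,0,20],[0,0,0,0,0,0,20],[0,0,0,0,0,0,20]]]'
python3 - <<'E'
from h import *
from rig import *
s=sense();print(s['force'],s['wrist_torque'])
i=capture('wrist');cv2.imwrite('pics/w11.png',i);j=capture('top');a=capture('scene')
cv2.imwrite('pics/c11.png',np.hstack([i[:,:400],np.vstack([cv2.resize(j[180:276,230:330],(400,192*2),interpolation=2)])]))
E
```

```text
time_s: 24.2
eef_pos: [592.2, -92.2, 46.4]
ee_rot: [0.255, 0.168, 0.951, -0.045]
force: [-2.7, 1.1, 5.1]
grip_width: 0.433
grip_force: 37.1
[-2.666  1.076  5.143] [ 0.023  0.124 -0.1  ]
```

View pics/c11.png

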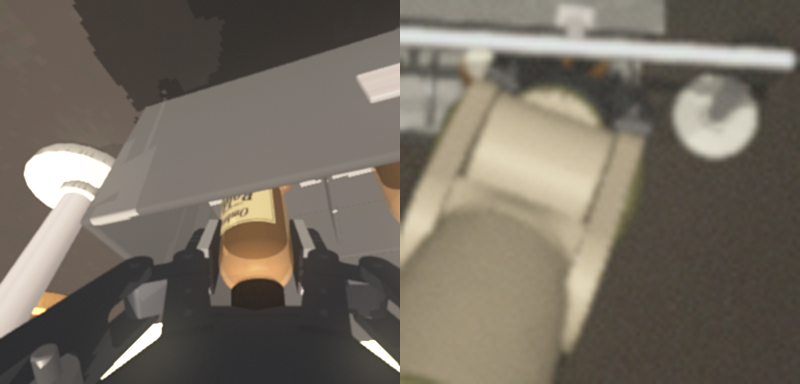

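The bottle is held upright inside the right cell and touches the pad (force +6 N). The post stands at the right. Now I release the bottle and retreat.

```bash

python3 -m crank '[[[0,0,0,0,0,0,42],[0,0,0,0,0,0,46],[0,0,0,0,0,0,52],[0,0,0,0,0,0,52],[0,0,-0.2,0,0,0,52],[0,0,-0.5,0,0,0,52],[0,0,-0.8,0,0,0,52],[0,0,-0.8,0,0,0,52]]]'
python3 -m crank '[[[0,0,-0.8,0,0,0,52],[0,0,-0.8,0,0,0,52],[0.5,0,-0.5,0,0,0,52],[0.7,0,0,0,0,0,52],[0.7,-0.5,0,0.2,0,0.3,52],[0.5,-0.8,0,0.2,0,0.3,52],[0,-0.8,0,0.2,0,0.3,52],[0,-0.8,0,0.2,0,0.3,52]]]'
python3 lid.py 12
python3 - <<'E'
from h import *
from rig import *
i=capture('wrist');a=capture('scene');j=cv2.imread('pics/t12.png')
cv2.imwrite('pics/c12.png',np.hstack([np.vstack([cv2.resize(a[130:230,190:390],(400,200),interpolation=2),cv2.resize(j[160:240,210:370],(400,200),interpolation=2)]),cv2.resize(i[:,:400],(400,400))]))
s=sense();T=Tool(s);P,Q=T[:3,3],T[:3,:3]
print(Q)
Rn=Rtilt(-.544,np.radians(32.2));P,Q=rows(P,Q,np.array([565.5,-206.5,88])-Rn[:,2]*60,Rn,6);rows(P,Q,np.array([565.5,-206.5,88]),Rn,5)
E
```

```text
time_s: 25.15
eef_pos: [564.2, -82.0, 96.1]
ee_rot: [0.254, 0.168, 0.951, -0.045]
force: [-0.3, -1.2, -0.8]
grip_width: 0.611
grip_force: 0.0
time_s: 25.95
eef_pos: [460.5, -121.0, 111.6]
ee_rot: [0.248, 0.262, 0.93, -0.077]
force: [0.5, -0.3, 0.6]
grip_width: 0.606
grip_force: 0.0
40 [(207, 0.86), (207, 0.87), (194, 0.88), (192, 0.85)]
-40 [(209, 0.87), (207, 0.86), (195, 0.88), (193, 0.85)]
-150 [(208, 0.87), (202, 0.86), (198, 0.88), (185, 0.85)]
-215 [(172, 0.87), (169, 0.86), (162, 0.88), (152, 0.85)]
25.95 [ 460.535 -121.045  111.645] [-0.477  0.172  2.155 -0.169  0.296 -1.35 ] [ 0.487 -0.279  0.649]
[[-0.741  0.524  0.421]
 [ 0.448  0.852 -0.272]
 [-0.501 -0.013 -0.865]]
 6 x [-0.674, -0.126, 0.195, -0.017, -0.045, 0.0]  mid [ 500. -156.  125.] end [ 538.2 -189.9  138.8]
 5 x [0.0, -0.0, 0.481, -0.0, 0.001, 0.001]  mid [ 549. -197.  118.] end [ 565.6 -206.5   88. ]
```

View pics/c12.png

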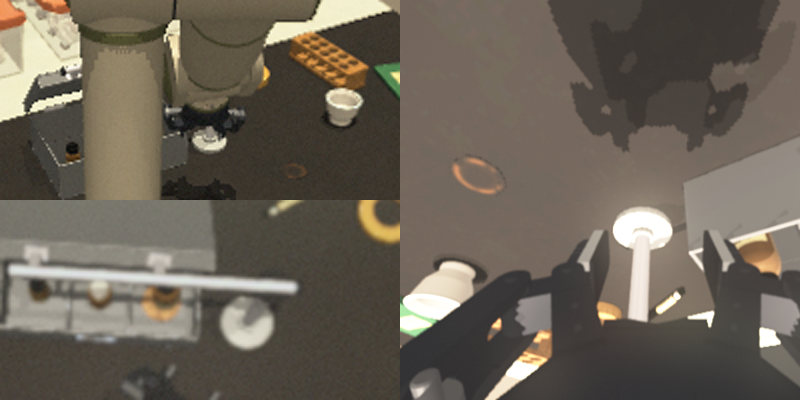

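The bottle stands on the pad with its cap over it, and the lid is still at 0.87 on the post. Now I grasp the post.

```bash

python3 -m crank '[[[-0.674,-0.126,0.195,-0.017,-0.045,0,50],[-0.674,-0.126,0.195,-0.017,-0.045,0,50],[-0.674,-0.126,0.195,-0.017,-0.045,0,50],[-0.674,-0.126,0.195,-0.017,-0.045,0,50],[-0.674,-0.126,0.195,-0.017,-0.045,0,50],[-0.674,-0.126,0.195,-0.017,-0.045,0,50],[0,0,0.4,0,0,0,50],[0,0,0.5,0,0,0,50]]]' 70
python3 - <<'E'
from h import *
from rig import *
s=sense();T=Tool(s);P,Q=T[:3,3],T[:3,:3];print(P,s['force'])
im=capture('wrist')
for z in(15,50,100):print(proj('wrist',np.array([554.4,-199.8,z]),s))
g=im.min(2)
for r in(150,170,190,210,230):
    x=np.nonzero(g[r,200:330]>150)[0]+200;print(r,x.min() if len(x) else 0,x.max() if len(x) else 0)
Rn=Rtilt(-.544,np.radians(32.2));rows(P,Q,np.array([565.5,-206.5,88]),Rn,4)
E
```

```text
time_s: 26.9
eef_pos: [548.8, -195.1, 118.8]
ee_rot: [0.267, 0.257, 0.926, -0.074]
force: [-0.3, 0.3, -0.5]
grip_width: 0.589
grip_force: 0.0
[ 548.827 -195.104  118.833] [-0.313  0.274 -0.512]
[255.28  134.022]
[255.264 161.788]
[255.232 214.707]
150 223 281
170 244 262
190 244 262
210 243 262
230 243 292
 4 x [-0.006, -0.011, 0.368, 0.001, -0.0, 0.003]  mid [ 557. -201.  103.] end [ 565.5 -206.4   88. ]
```

```bash

python3 -m crank '[[[0,-0.02,0.37,0,0,0,50],[0,-0.02,0.37,0,0,0,50],[0,-0.02,0.37,0,0,0,50],[0,-0.02,0.37,0,0,0,50],[0,0,0,0,0,0,0],[0,0,0,0,0,0,0],[0,0,0,0,0,0,0],[0,0,0,0,0,0,0]]]' 70
python3 - <<'E'
from h import *
from rig import *
s=sense();T=Tool(s);P,Q=T[:3,3],T[:3,:3];print(P,s['force'],s['grip_force'],s['grip_width'])
R0=Q.copy()
P,Q=rows(P,Q,P+[0,0,3.],R0,1);P,Q=rows(P,Q,P+[-95,10,2],R0,6)
th=np.arccos(-R0[2,2]);R1=Rtilt(-.857,th);t=np.array([440,-330,0])+13*np.array([np.cos(.857),-np.sin(.857),0]);t[2]=s['eef_pos'][2]+5
P,Q=rows(P,Q,t,R1,8);rows(P,Q,t-[0,0,5],R1,4)
E
```

```text
time_s: 27.75
eef_pos: [564.4, -207.6, 88.4]
ee_rot: [0.267, 0.258, 0.926, -0.075]
force: [1.4, 0.9, -1.3]
grip_width: 0.193
grip_force: 68.4
[ 564.424 -207.561   88.391] [ 1.441  0.875 -1.323] 68.38779330253601 0.19282013682121069
 1 x [-0.064, -0.0, -0.102, 0.0, 0.0, 0.0]  mid [ 564. -208.   91.] end [ 564.4 -207.6   91.4]
 6 x [0.481, -0.27, -0.319, 0.0, 0.0, 0.0]  mid [ 517. -203.   92.] end [ 469.4 -197.5   93.4]
 8 x [-0.311, -0.621, 0.197, 0.149, 0.0, 0.238]  mid [ 465. -269.   93.] end [ 448.6 -339.8   93.3]
 4 x [0.026, -0.001, 0.041, 0.001, -0.0, -0.0]  mid [ 449. -340.   91.] end [ 448.5 -339.8   88.4]
```

```bash

python3 -m crank '[[[-0.064,0,-0.102,0,0,0,0],[0.481,-0.27,-0.319,0,0,0,0],[0.481,-0.27,-0.319,0,0,0,0],[0.481,-0.27,-0.319,0,0,0,0],[0.481,-0.27,-0.319,0,0,0,0],[0.481,-0.27,-0.319,0,0,0,0],[0.481,-0.27,-0.319,0,0,0,0],[0,0,0,0,0,0,0]]]'
python3 -m crank '[[[-0.311,-0.621,0.197,0.149,0,0.238,0],[-0.311,-0.621,0.197,0.149,0,0.238,0],[-0.311,-0.621,0.197,0.149,0,0.238,0],[-0.311,-0.621,0.197,0.149,0,0.238,0],[-0.311,-0.621,0.197,0.149,0,0.238,0],[-0.311,-0.621,0.197,0.149,0,0.238,0],[-0.311,-0.621,0.197,0.149,0,0.238,0],[-0.311,-0.621,0.197,0.149,0,0.238,0]]]'
python3 lid.py 13
python3 - <<'E'
from rig import *;s=sense();print(s['force'],s['ee_rot'],s['grip_width'])
E
```

```text
time_s: 28.55
eef_pos: [468.1, -197.2, 93.2]
ee_rot: [0.267, 0.258, 0.926, -0.074]
force: [0.3, -0.5, -1.8]
grip_width: 0.192
grip_force: 70.9
time_s: 29.35
eef_pos: [448.9, -341.0, 93.3]
ee_rot: [0.252, 0.4, 0.874, -0.115]
force: [-0.1, -0.2, -2.3]
grip_width: 0.193
grip_force: 70.8
40 [(208, 0.82), (204, 0.83), (198, 0.81), (186, 0.84)]
-40 [(208, 0.82), (206, 0.83), (200, 0.81), (188, 0.84)]
-150 [(207, 0.82), (205, 0.83), (193, 0.81), (191, 0.84)]
-215 [(169, 0.83), (169, 0.82), (160, 0.81), (154, 0.84)]
29.35 [ 448.922 -340.961   93.275] [-0.857  0.361  1.972 -0.003  0.246 -1.566] [-0.055 -0.244 -2.262]
[ 0.09359793 -2.23541471 -2.72359038] [ 0.25293754  0.40116744  0.87267793 -0.1162778 ] 0.18800768105277052
```

```bash

python3 -m crank '[[[0.026,0,0.041,0,0,0,0],[0.026,0,0.041,0,0,0,0],[0.02,0,0.034,0,0,0,0],[0.01,0,0.017,0,0,0,0],[0.01,0,0.017,0,0,0,0],[0,0,0,0,0,0,0],[0,0,0,0,0,0,0],[0,0,0,0,0,0,0]]]'
```

```text
time_s: 30.2
eef_pos: [449.0, -339.8, 89.5]
ee_rot: [0.253, 0.399, 0.874, -0.115]
force: [-2.8, 4.3, 6.6]
grip_width: 0.193
grip_force: 71.7
```

Contact. I open the fingers and retreat.

```bash

python3 -m crank '[[[0,0,0,0,0,0,24],[0,0,0,0,0,0,34],[0,0,0,0,0,0,50],[0,0,0,0,0,0,50],[0,0,-0.2,0,0,0,50],[0,0,-0.5,0,0,0,50],[0,0,-0.8,0,0,0,50],[0,0,-0.8,0,0,0,50]]]'
python3 -m crank '[[[0,0,-0.8,0,0,0,50],[0,0,-0.6,0,0,0,50],[0,0,-0.5,0,0,0,50],[0,0,-0.2,0,0,0,50],[0,0,0,0,0,0,50],[0,0,0,0,0,0,50],[0,0,0,0,0,0,50],[0,0,0,0,0,0,50]]]'
python3 lid.py 14
```

```text
time_s: 31.0
eef_pos: [428.1, -316.4, 137.9]
ee_rot: [0.252, 0.399, 0.874, -0.115]
force: [0.4, 0.8, -0.1]
grip_width: 0.587
grip_force: 0.0
time_s: 31.8
eef_pos: [410.1, -295.7, 181.2]
ee_rot: [0.252, 0.399, 0.874, -0.115]
force: [-0.8, 0.2, 0.0]
grip_width: 0.585
grip_force: 0.0
40 [(203, 0.71), (198, 0.7), (194, 0.72), (188, 0.69)]
-40 [(205, 0.71), (201, 0.7), (200, 0.72), (191, 0.69)]
-150 [(204, 0.71), (198, 0.7), (196, 0.72), (180, 0.69)]
-215 [(171, 0.71), (167, 0.7), (166, 0.72), (154, 0.69)]
31.8 [ 410.14  -295.696  181.189] [-0.857  0.086  2.035  0.     0.459 -1.571] [-0.833  0.177  0.   ]
```

The lid is sinking on its damper with the gripper clear. I wait.

```bash
(
python3 -m crank '[[[0.3,0,-0.3,0,0,0,50],[0.3,0,-0.3,0,0,0,50],[0,0,0,0,0,0,50],[0,0,0,0,0,0,50],[0,0,0,0,0,0,50],[0,0,0,0,0,0,50],[0,0,0,0,0,0,50],[0,0,0,0,0,0,50]]]'
python3 -m crank '[[[0,0,0,0,0,0,50],[0,0,0,0,0,0,50],[0,0,0,0,0,0,50],[0,0,0,0,0,0,50],[0,0,0,0,0,0,50],[0,0,0,0,0,0,50],[0,0,0,0,0,0,50],[0,0,0,0,0,0,50]]]'
python3 -m crank '[[[0,0,0,0,0,0,50],[0,0,0,0,0,0,50],[0,0,0,0,0,0,50],[0,0,0,0,0,0,50],[0,0,0,0,0,0,50],[0,0,0,0,0,0,50],[0,0,0,0,0,0,50],[0,0,0,0,0,0,50]]]'
python3 -m crank '[[[0,0,0,0,0,0,50],[0,0,0,0,0,0,50],[0,0,0,0,0,0,50],[0,0,0,0,0,0,50],[0,0,0,0,0,0,50],[0,0,0,0,0,0,50],[0,0,0,0,0,0,50],[0,0,0,0,0,0,50]]]'
python3 -m crank '[[[0,0,0,0,0,0,50],[0,0,0,0,0,0,50],[0,0,0,0,0,0,50],[0,0,0,0,0,0,50],[0,0,0,0,0,0,50],[0,0,0,0,0,0,50],[0,0,0,0,0,0,50],[0,0,0,0,0,0,50]]]'
python3 -m crank '[[[0,0,0,0,0,0,50],[0,0,0,0,0,0,50],[0,0,0,0,0,0,50],[0,0,0,0,0,0,50],[0,0,0,0,0,0,50],[0,0,0,0,0,0,50],[0,0,0,0,0,0,50],[0,0,0,0,0,0,50]]]'
python3 -m crank '[[[0,0,0,0,0,0,50],[0,0,0,0,0,0,50],[0,0,0,0,0,0,50],[0,0,0,0,0,0,50],[0,0,0,0,0,0,50],[0,0,0,0,0,0,50],[0,0,0,0,0,0,50],[0,0,0,0,0,0,50]]]'
python3 -m crank '[[[0,0,0,0,0,0,50],[0,0,0,0,0,0,50],[0,0,0,0,0,0,50],[0,0,0,0,0,0,50],[0,0,0,0,0,0,50],[0,0,0,0,0,0,50],[0,0,0,0,0,0,50],[0,0,0,0,0,0,50]]]' ) | tail -6
python3 lid.py 15
```

```text
time_s: 38.25
eef_pos: [396.6, -280.0, 186.5]
ee_rot: [0.252, 0.399, 0.874, -0.115]
force: [0.2, 0.1, -0.1]
grip_width: 0.589
grip_force: 0.0
40 [(204, 0.32), (203, 0.31), (200, 0.3), (196, 0.33)]
-40 [(206, 0.31), (205, 0.32), (200, 0.3), (199, 0.33)]
-150 [(206, 0.32), (202, 0.31), (201, 0.33), (198, 0.3)]
-215 [(176, 0.31), (174, 0.32), (174, 0.3), (171, 0.33)]
38.25 [ 396.639 -280.047  186.455] [-0.857  0.032  2.077  0.     0.47  -1.571] [ 0.199  0.063 -0.07 ]
```

```bash
(
python3 -m crank '[[[0,0,0,0,0,0,50],[0,0,0,0,0,0,50],[0,0,0,0,0,0,50],[0,0,0,0,0,0,50],[0,0,0,0,0,0,50],[0,0,0,0,0,0,50],[0,0,0,0,0,0,50],[0,0,0,0,0,0,50]]]'
python3 -m crank '[[[0,0,0,0,0,0,50],[0,0,0,0,0,0,50],[0,0,0,0,0,0,50],[0,0,0,0,0,0,50],[0,0,0,0,0,0,50],[0,0,0,0,0,0,50],[0,0,0,0,0,0,50],[0,0,0,0,0,0,50]]]'
python3 -m crank '[[[0,0,0,0,0,0,50],[0,0,0,0,0,0,50],[0,0,0,0,0,0,50],[0,0,0,0,0,0,50],[0,0,0,0,0,0,50],[0,0,0,0,0,0,50],[0,0,0,0,0,0,50],[0,0,0,0,0,0,50]]]'
python3 -m crank '[[[0,0,0,0,0,0,50],[0,0,0,0,0,0,50],[0,0,0,0,0,0,50],[0,0,0,0,0,0,50],[0,0,0,0,0,0,50],[0,0,0,0,0,0,50],[0,0,0,0,0,0,50],[0,0,0,0,0,0,50]]]'
python3 -m crank '[[[0,0,0,0,0,0,50],[0,0,0,0,0,0,50],[0,0,0,0,0,0,50],[0,0,0,0,0,0,50],[0,0,0,0,0,0,50],[0,0,0,0,0,0,50],[0,0,0,0,0,0,50],[0,0,0,0,0,0,50]]]'
python3 -m crank '[[[0,0,0,0,0,0,50],[0,0,0,0,0,0,50],[0,0,0,0,0,0,50],[0,0,0,0,0,0,50],[0,0,0,0,0,0,50],[0,0,0,0,0,0,50],[0,0,0,0,0,0,50],[0,0,0,0,0,0,50]]]'
python3 -m crank '[[[0,0,0,0,0,0,50],[0,0,0,0,0,0,50],[0,0,0,0,0,0,50],[0,0,0,0,0,0,50],[0,0,0,0,0,0,50],[0,0,0,0,0,0,50],[0,0,0,0,0,0,50],[0,0,0,0,0,0,50]]]'
python3 -m crank '[[[0,0,0,0,0,0,50],[0,0,0,0,0,0,50],[0,0,0,0,0,0,50],[0,0,0,0,0,0,50],[0,0,0,0,0,0,50],[0,0,0,0,0,0,50],[0,0,0,0,0,0,50],[0,0,0,0,0,0,50]]]' ) | tail -6
python3 lid.py 16
python3 - <<'E'
from h import *
a=cv2.imread('pics/t0.png') if 0 else cv2.imread('pics/top0.png');b=cv2.imread('pics/t16.png')
# rail rows profile compare, start vs now
for c in(235,260,290,312):print(c,[float((np.arange(218,242)*(w:=np.clip(x[218:242,c].min(1).astype(float)-140,0,None))).sum()/w.sum()) for x in(a,b)])
for n,(p,z) in dict(jar=((566,423),0),mortar=((498,-480),0),litre=((684,316),0)).items():
    u,v=proj('top',np.array([*p,40.])).astype(int);print(n,np.abs(a[v-12:v+12,u-12:u+12].astype(int)-b[v-12:v+12,u-12:u+12]).mean())
E
```

```text
time_s: 44.7
eef_pos: [396.6, -280.0, 186.4]
ee_rot: [0.252, 0.399, 0.874, -0.115]
force: [0.4, 0.6, -0.2]
grip_width: 0.587
grip_force: 0.0
40 [(200, 0.0), (198, 0.01), (195, 0.02), (193, 0.03)]
-40 [(203, 0.0), (203, 0.01), (202, 0.02), (199, 0.03)]
-150 [(199, 0.0), (198, 0.01), (197, 0.02), (195, 0.03)]
-215 [(166, 0.0), (163, 0.01), (160, 0.02), (156, 0.03)]
44.7 [ 396.635 -280.04   186.437] [-0.857  0.032  2.077  0.     0.47  -1.571] [ 0.418  0.577 -0.242]
235 [226.00507614213197, 226.02985074626866]
260 [227.48760330578511, 227.50205761316872]
290 [229.35576923076923, 229.3444976076555]
312 [230.73239436619718, 230.74285714285713]
jar 27.29803240740741
mortar 1.5069444444444444
litre 2.701388888888889
```

```bash
python3 -m crank '[[[0,0,0,0,0,0,50],[0,0,0,0,0,0,50],[0,0,0,0,0,0,50],[0,0,0,0,0,0,50],[0,0,0,0,0,0,50],[0,0,0,0,0,0,50],[0,0,0,0,0,0,50],[0,0,0,0,0,0,50]]]' | head -1
python3 - <<'E'
from h import *
from rig import *
a=cv2.imread('pics/scene0.png').astype(int);b=capture('scene').astype(int)
print('jar diff',np.abs(a[230:258,124:144]-b[230:258,124:144]).mean())
t=capture('top')
for z in(10,243):print(proj('top',np.array([440.5,-330,z])),)
u,v=proj('top',np.array([440.5,-330,10.])).astype(int);w=t[v-20:v+21,u-20:u+21].min(2);ys,xs=np.nonzero(w>120);print('foot px',xs.mean()+u-20,ys.mean()+v-20,len(xs))
u,v=proj('top',np.array([440.5,-330,243.])).astype(int);print('head patch',t[v-2:v+3,u-2:u+3].mean())
print(finish_job())
E
```

```text
time_s: 45.55
jar diff 1.6333333333333333
[347.613 243.341]
[366.418 235.608]
foot px 346.6678700361011 244.7472924187726 277
head patch 54.92
the job is handed in; nothing more can be done
None
```

The job is handed in at 45.6 s of the 72 s limit. The bottle is on the cork pad, the post stands upright clear of the chest, the lid is shut, and the jar, mortar and big bottle look unmoved; the last look inside the chest was before the lid closed. I viewed 13 pictures, over the 10 allowed.

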